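# Heft the tins of polishing stones and pack them heaviest at the bottom

## Robot

A 6-joint arm with a two-finger parallel gripper is mounted at the origin on the work surface. World frame = base frame: x ahead of the robot, y to its left, z up, the work surface at z = 0. Lengths are in mm, angles in rad, forces in N, time in s.
With the tool pointing down it reaches from about 400 to 925 mm from the base axis. Payload 12.5 kg.
Tool frame: the origin (TCP) lies midway between the tips of the shut fingers; the grasp point (between the pads) lies 19 mm behind it; z points along the fingers, y is the line along which they close (so a half turn about z gives the same grasp; the last joint's range is limited). The gripper opens to 95 mm and grips with 3 to 60 N. Pads are 20 mm wide; open, the fingers measure 119 mm over their backs; the gripper's body (75 mm by 180 mm) begins 59 mm behind the grasp point.
Start: joints at [1.115, 0.491, 1.559, -0, 1.092, -0.106], TCP at [214.178, 587.175, 214.661] pointing down, gripper open.
Joint ranges: [-3.1, 3.1], [-0.84, 2.19], [0.05, 2.79], [-1.13, 4.28], [0.06, 2.93], [-2.69, 2.69]. Speed limits (rad/s): [2.22, 2.22, 2.79, 3.14, 3.14, 3.14].

## Interface

Orientations are given as [roll, pitch, yaw] about the fixed x, y, z axes, in that order (R = Rz(yaw) Ry(pitch) Rx(roll)).
In Python, from cell import state, read_camera, job_done gives the robot as it stands.
- The arm moves only by the tool carry_out, never from a script. Its argument "moves" is a list of rows, each an object with "slide": the shift along the tool's x, y, z as a fraction of full scale, a list of three; "spin": the turn about the tool's z as a fraction of full scale. A call has 1 to 12 rows; each row shifts and turns the commanded pose from where the row before left it, along the tool's axes as they then stand; what a row does not reach is not made up. Full scale, the value 1, is 0.4 m for a shift and 30 degrees for a turn. A row lasts 1/12 s, in which the tool goes at most 41.7 mm and 7.16 degrees, less where a joint would pass 70% of its speed; a pose out of reach is approached as far as the arm can. A call with a number of a shift or a turn outside -1 to 1 is refused whole. A call with a gripper value outside its range is refused whole. "hand" is the closure, from 0 (fully open) to 1 (shut), set as the call begins (left out, the last holds). The fingers move at their own pace and stop on an object; the grip force is fixed at half the most. Time passes only in rows, so rows that do not move let the fingers close. It gives the time, the measured TCP pose, the force, the opening and the grip force at its end, in the units of the state.
- state(): the state, without advancing time (a new reading comes with each control period).
- read_camera(name): name is "side" or "top" or "wrist"; returns a dict with "color" (400x640x3 uint8, red, green, blue), "K" (3x3 intrinsics, pixels), "R" (3x3) and "t" (3): a world point X has camera coordinates R X + t. Camera axes: x right, y down, z forward; pixel columns grow to the right and rows downward; lengths in mm; the calibration is good to about 2 mm. A picture is of the moment at which its call begins. There is no depth.
- job_done(): hands the job in; it is judged then, once.
The state is a dict: "t": time; "joints": joint angles; "qvel": joint speeds; "tau": joint torques, N m; "eef_pos": TCP position; "tcp_rot": TCP orientation; "ft_force": force on the tool from outside, world axes, zero at the start; "moment": the same for the moment, N m; "opening": opening from 0.0 (shut) to 1.0 (fully open); "grip_force": force on a finger pad.
Only numpy, scipy, OpenCV 4.12 (cv2) and the standard library are available. Lean on these libraries where they do the work, as an engineer would, in place of code of your own. Each camera call takes 0.05 s, during which the arm holds its last target. There are 200 camera calls.

## Task

Pack the three closed tins of polishing stones into the wooden carrying crate in one straight stack, lying lengthwise between its two tall end boards: they look alike and only hefting them tells their weight. Put the heaviest at the bottom, the next on it and the lightest on top. Their lids are only pushed on, so keep the tins level and set them down, never drop them, and leave the oil bottle, brush pot, bowl and gilt box where they stand.

Things in the scene. Friction and masses are not known exactly. Their poses are not given: they have to be found in the camera images.
- tin_k: one of three closed tinplate slip-lid tins that look alike: 64 mm across (x), 112 mm long (y), 56 mm tall, flat lid and bottom. Origin at the centre of its underside, z up. Starts flat on the bench, its y within 46 degrees of the world's. They hold different loads of stones: about 0.22, 0.50 and 0.82 kg in all (8 % either way), dealt at random: name, place and looks do not tell which.
- tin_r: one of three closed tinplate slip-lid tins that look alike: 64 mm across (x), 112 mm long (y), 56 mm tall, flat lid and bottom. Origin at the centre of its underside, z up. Starts flat on the bench, its y within 46 degrees of the world's. They hold different loads of stones: about 0.22, 0.50 and 0.82 kg in all (8 % either way), dealt at random: name, place and looks do not tell which.
- tin_w: one of three closed tinplate slip-lid tins that look alike: 64 mm across (x), 112 mm long (y), 56 mm tall, flat lid and bottom. Origin at the centre of its underside, z up. Starts flat on the bench, its y within 46 degrees of the world's. They hold different loads of stones: about 0.22, 0.50 and 0.82 kg in all (8 % either way), dealt at random: name, place and looks do not tell which.
- crate: open wooden carrying crate, fixed, at the bench's left or right, turned up to 17 degrees. 156 mm across (x), 148 mm long (y). Floor 12 mm thick. At its two y ends, boards 12 mm thick, tops 130 mm above the bench, with hand holes; along its x sides only low rails, 10 mm thick, tops 32 mm above the bench. Origin at the centre of its underside, z up.
- crate_in (a point): centre of the crate's floor, upper face, 12 mm above the bench, axes as the crate's. Inside, the crate is 124 mm long (y, between the end boards) and 136 mm across (x, between the rails): a lengthwise tin has 6 mm to spare at each end and 36 mm for a finger at each side. Three stacked tins reach 168 mm above this point.
- oil_bottle: bystander: upright amber bottle, 56 mm diameter, 140 mm tall, origin at the centre of its underside. Loose.
- brush_pot: bystander: terracotta pot with four brushes, 94 mm diameter, the pot 95 mm and the brushes' tips up to 230 mm tall, within 45 mm of its axis; origin at the centre of its underside. Loose.
- bowl: bystander: black round bowl, 100 mm diameter, 55 mm tall, origin at the centre of its underside. Loose.
- gilt_box: bystander: flat black box with a gilded top, 90 mm (x) by 130 mm (y) by 38 mm tall, origin at the centre of its underside. Loose.

How it is judged:
By the outcome, as a careful person would: the job done as asked, in the order asked, and still so for the second after the job is handed in, with the robot touching nothing.
It also fails if it takes over 72 s, if anything falls off the work surface, if the arm or the gripper's body presses on something with over 40 N, if the wrist force passes 120 N, or if a joint passes its speed limit or range.

## Working session

There is one attempt and no reset: what is moved stays moved. The work goes in short steps, Python scripts to look and compute and a tool call to move; the robot and the scene stay as the last step left them, time stands still between calls to the robot, and variables do not carry over. Pictures are saved under pics/ and viewed, at most 10 in all, crops included, and the job is handed in when it is done.

Besides the shell and the picture viewer there is one more tool, called after "Emit:" as name(argument=value, ...), one argument or row to a line, values as JSON. carry_out: Moves the arm, as the interface text tells. Shift numbers are shares of 0.4 m and turn numbers shares of 30 degrees, none past 1 either way. Its arguments: {"type":"object","properties":{"moves":{"type":"array"},"hand":{"type":"number"}},"required":["moves"]}

```bash
mkdir -p pics; ls
python3 - <<'E'
from cell import *
import cv2
print(state())
for n in("top","side"):
    c=read_camera(n); cv2.imwrite(f"pics/{n}0.png",c["color"][:,:,::-1]); print(n,c["K"],c["R"],c["t"])
E
```

```text
pics
{'t': 0.0, 'joints': array([ 1.11536773e+00,  4.91584661e-01,  1.55948977e+00, -7.78165488e-06,
        1.09170505e+00, -1.05598198e-01]), 'qvel': array([-0.00038341, -0.00089641,  0.00198343,  0.00037552,  0.00027392,
        0.00096428]), 'tau': array([ 6.81412330e-04, -6.12637997e+01, -2.58183199e+01,  6.93206163e-02,
        4.82040457e-02, -6.25185066e-05]), 'eef_pos': array([214.07361354, 586.91229047, 214.03227625]), 'tcp_rot': array([-3.14041172e+00, -1.18230315e-04,  2.79176577e+00]), 'ft_force': array([ 0.62381568, -1.53178572,  0.21420675]), 'moment': array([ 0.0145034 , -0.00842723,  0.00981743]), 'grip_force': 0.0, 'opening': 1.0002086147194669}
top [[370.8723355    0.         318.74732876]
 [  0.         370.8723355  201.27970256]
 [  0.           0.           1.        ]] [[ 0.01375255 -0.99918669  0.03790557]
 [-0.98088105 -0.02084088 -0.19348906]
 [ 0.19412167 -0.03451988 -0.98036991]] [-27.35660587 578.7261     965.55946022]
side [[426.48404079   0.         315.90124867]
 [  0.         426.48404079 206.30748584]
 [  0.           0.           1.        ]] [[-9.93547125e-01 -1.13419027e-01  4.84888799e-04]
 [-6.85747782e-02  5.97296668e-01 -7.99083344e-01]
 [ 9.03416332e-02 -7.93960210e-01 -6.01220071e-01]] [ 575.91894798   94.90756002 1060.0046165 ]
```

View pics/top0.png

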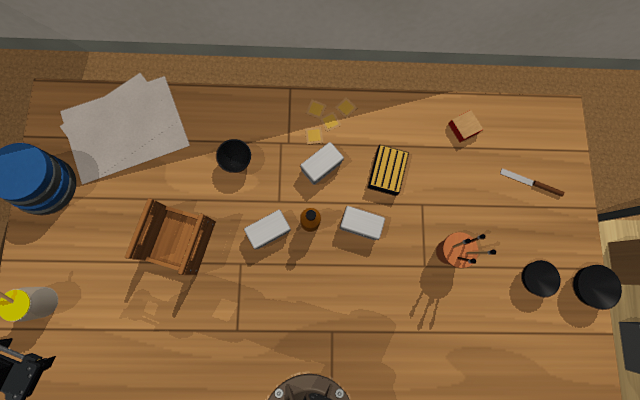

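View pics/side0.png

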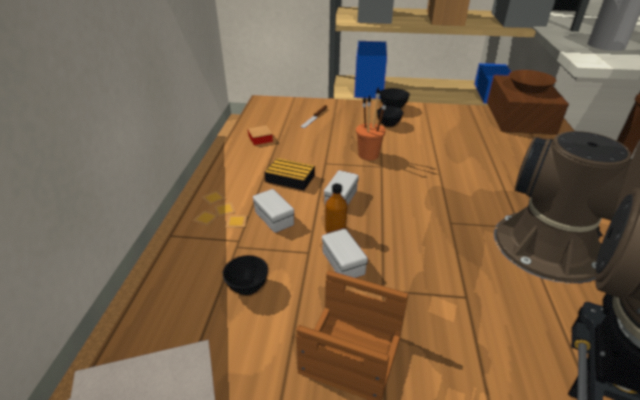

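The top view shows tins at about (322,162), (267,229) and (362,222). The crate is at (172,238), with its end boards left and right. The bottle is at (310,219), between the two nearer tins, and the gilt box is at (389,169). The side view agrees with this.

```bash
cat > h.py <<'E'
import numpy as np, cv2
from cell import *
def ray(c,uv,z):
    d=c["R"].T@np.linalg.inv(c["K"])@np.array([uv[0],uv[1],1.]); o=-c["R"].T@c["t"]
    return (o+d*(z-o[2])/d[2])
def proj(c,X):
    q=np.atleast_2d(X)@c["R"].T+c["t"]; q=q@c["K"].T; return q[:,:2]/q[:,2:]
def tins(c,z=56,lo=140,amin=300):
    h=cv2.cvtColor(c["color"],cv2.COLOR_RGB2HSV)
    m=((h[:,:,2]>lo)&(h[:,:,1]<50)).astype(np.uint8)
    out=[]
    for k in cv2.findContours(m,cv2.RETR_EXTERNAL,cv2.CHAIN_APPROX_NONE)[0]:
        if cv2.contourArea(k)<amin: continue
        P=np.array([ray(c,p[0],z)[:2] for p in k],np.float32)
        (cx,cy),(a,b),t=cv2.minAreaRect(P)
        yaw=t if b<a else t+90   # long axis direction
        yaw=(yaw-90+90)%180-90   # yaw of tin (y axis = long)
        out.append((np.round([cx,cy,min(a,b),max(a,b),yaw],1),k.mean(0)[0].round()))
    return out
E
python3 - <<'E'
from h import *
c=read_camera("top")
for o in tins(c): print(o)
for n,uv,z in (("bottle",(310,215),140),("bowl",(234,155),55),("gilt",(389,168),38),("pot",(460,250),95)): print(n,ray(c,uv,z).round())
cv2.imwrite("pics/crate.png",cv2.resize(c["color"][190:290,110:230,::-1],None,fx=6,fy=6,interpolation=cv2.INTER_CUBIC))
E
```

```text
(array([502.1, 122.5,  60.6, 109.1,  30. ]), array([267., 228.]))
(array([ 524.8, -138.4,   60. ,  109.3,  -16.8]), array([363., 222.]))
(array([696.3, -24.7,  60.6, 108.7,  40.7]), array([322., 161.]))
(array([791.5, 544.7, 261.2, 314. ,  22.9]), array([125., 126.]))
bottle [527.   7. 140.]
bowl [707. 223.  55.]
gilt [ 685. -219.   38.]
pot [ 449. -388.   95.]
```

View pics/crate.png

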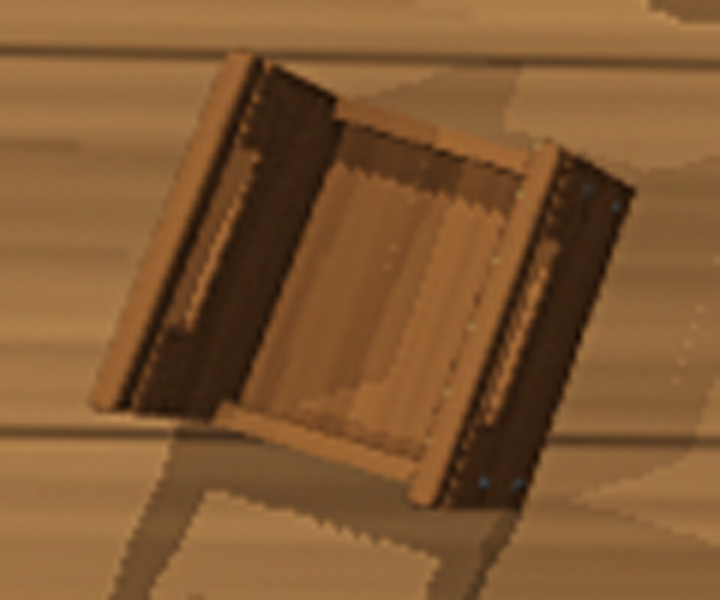

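The crop shows the crate's end-board tops. The left board's corners are at crop pixels (230,52), (258,60), (92,405) and (125,412), and the right's at (540,140), (566,150), (410,503) and (440,507).

Run:
```python
from h import *
c=read_camera("top")
pts=[(230,52,78,74),(260,60,78,62),(92,405,-78,74),(125,412,-78,62),(538,140,78,-62),(566,150,78,-74),(410,503,-78,-62),(440,507,-78,-74)]
W=np.array([ray(c,(110+(a+.5)/6-.5,190+(b+.5)/6-.5),130)[:2] for a,b,_,_ in pts]);L=np.array([p[2:] for p in pts],float)
lm=L-L.mean(0);wm=W-W.mean(0)
th=np.arctan2((lm[:,0]*wm[:,1]-lm[:,1]*wm[:,0]).sum(),(lm*wm).sum())
R=np.array([[np.cos(th),-np.sin(th)],[np.sin(th),np.cos(th)]])
print(W.mean(0)-R@L.mean(0),np.degrees(th)); print((W-(L@R.T+W.mean(0)-R@L.mean(0))).round(1))
w=read_camera("wrist");s=state();print(w["R"]@s["eef_pos"]+w["t"]); print(w["K"],w["R"])
```

```text
[470.32166556 364.01040558] -15.242476174408356
[[-1.7  0.6]
 [-1.7 -0.6]
 [ 1.6 -0.2]
 [ 2.2 -2.1]
 [-0.7  1.3]
 [-1.6  1. ]
 [ 0.1  0.3]
 [ 1.9 -0.3]]
[1.54891598e-01 2.52813245e+01 1.81391102e+02]
[[346.49525695   0.         320.39413503]
 [  0.         346.49525695 199.28779752]
 [  0.           0.           1.        ]] [[ 3.42624217e-01  9.39472533e-01 -7.81562349e-05]
 [ 9.11475907e-01 -3.32393730e-01  2.42334641e-01]
 [ 2.27640761e-01 -8.31009543e-02 -9.70192721e-01]]
```

```bash
cat >> h.py <<'E'
def plan(x,y,z,yaw):
    s=state(); p=s["eef_pos"]; w=np.degrees(s["tcp_rot"][2])
    d=np.array([x,y,z])-p; a=np.radians(yaw); dy=(yaw-w+180)%360-180
    sh=np.array([d[0]*np.cos(a)+d[1]*np.sin(a), d[0]*np.sin(a)-d[1]*np.cos(a), -d[2]])
    print("t",round(s["t"],2),"pos",p.round(1),"yaw",round(w,2),"F",s["ft_force"].round(2),"open",round(s["opening"],3))
    print("spin total",round(-dy/30,4),"slide total",(sh/400).round(4),"len",round(np.linalg.norm(sh)/400,3))
E
python3 -c "
from h import *
plan(502,122.5,215,120)"
```

```text
t 0.25 pos [214.2 587.1 214.4] yaw 159.96 F [ 0.31  0.08 -0.45] open 0.999
spin total 1.3319 slide total [-1.3656  0.0425 -0.0015] len 1.366
```

Emit:
carry_out(
  moves=[
    {"slide":[0,0,0],"spin":0.19},
    {"slide":[0,0,0],"spin":0.19},
    {"slide":[0,0,0],"spin":0.19},
    {"slide":[0,0,0],"spin":0.19},
    {"slide":[0,0,0],"spin":0.19},
    {"slide":[0,0,0],"spin":0.19},
    {"slide":[0,0,0],"spin":0.19},
    {"slide":[-0.09,0.003,0],"spin":0},
    {"slide":[-0.09,0.003,0],"spin":0},
    {"slide":[-0.09,0.003,0],"spin":0},
    {"slide":[-0.09,0.003,0],"spin":0},
    {"slide":[-0.09,0.003,0],"spin":0},
  ],
  hand=0,
)

```text
t: 1.25
eef_pos: [310.0, 432.9, 214.6]
tcp_rot: [3.142, -0.0, 2.096]
ft_force: [0.9, 1.9, 0.3]
opening: 0.995
grip_force: 0.0
```

Emit:
carry_out(
  moves=[
    {"slide":[-0.09,0.003,0],"spin":0},
    {"slide":[-0.09,0.003,0],"spin":0},
    {"slide":[-0.09,0.003,0],"spin":0},
    {"slide":[-0.09,0.003,0],"spin":0},
    {"slide":[-0.09,0.003,0],"spin":0},
    {"slide":[-0.09,0.003,0],"spin":0},
    {"slide":[-0.09,0.003,0],"spin":0},
    {"slide":[-0.09,0.003,0],"spin":0},
    {"slide":[-0.09,0.003,0],"spin":0},
    {"slide":[-0.09,0.003,0],"spin":0},
    {"slide":[0,0,0],"spin":0},
    {"slide":[0,0,0],"spin":0},
  ],
)

```text
t: 2.25
eef_pos: [500.8, 127.4, 214.4]
tcp_rot: [-3.141, -0.0, 2.092]
ft_force: [-0.9, -0.5, -0.6]
opening: 1.001
grip_force: 0.0
```

```bash
python3 -c "
from h import *
plan(502,122.5,8,120)
c=read_camera('wrist');cv2.imwrite('pics/w1.png',c['color'][:,:,::-1])
for o in tins(c,amin=1500): print(o)
"
```

```text
t 2.25 pos [500.8 127.4 214.4] yaw 119.88 F [-0.9  -0.54 -0.65] open 1.001
spin total -0.0041 slide total [-0.012  -0.0036  0.516 ] len 0.516
(array([500.8, 124.3,  62.5, 110.5,  30.3]), array([319., 185.]))
```

View pics/w1.png

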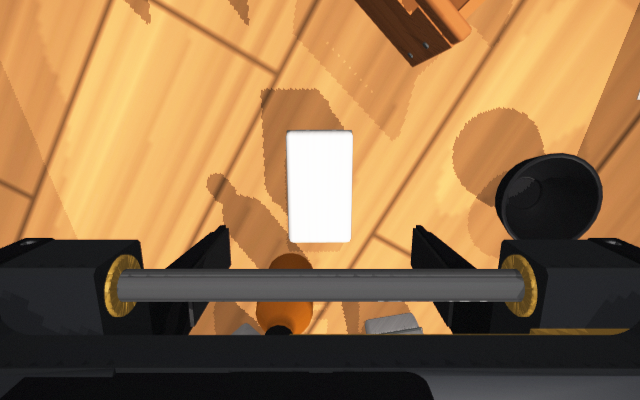

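The wrist view shows the tin between the fingers, with its lid spanning pixels (287,130) to (352,242). It's well aligned, so I'll descend and grip.

Emit:
carry_out(
  moves=[
    {"slide":[-0.008,-0.004,0.06],"spin":0},
    {"slide":[0,0,0.08],"spin":0},
    {"slide":[0,0,0.08],"spin":0},
    {"slide":[0,0,0.08],"spin":0},
    {"slide":[0,0,0.08],"spin":0},
    {"slide":[0,0,0.06],"spin":0},
    {"slide":[0,0,0.04],"spin":0},
    {"slide":[0,0,0.02],"spin":0},
    {"slide":[0,0,0.01],"spin":0},
    {"slide":[0,0,0],"spin":0},
    {"slide":[0,0,0],"spin":0},
  ],
)

```text
t: 3.22
eef_pos: [500.7, 125.7, 11.4]
tcp_rot: [3.141, 0.0, 2.096]
ft_force: [0.2, 0.2, 0.8]
opening: 1.0
grip_force: 0.0
```

Emit:
carry_out(
  moves=[
    {"slide":[0,0,0],"spin":0},
    {"slide":[0,0,0],"spin":0},
    {"slide":[0,0,0],"spin":0},
    {"slide":[0,0,0],"spin":0},
    {"slide":[0,0,0],"spin":0},
    {"slide":[0,0,0],"spin":0},
    {"slide":[0,0,0],"spin":0},
    {"slide":[0,0,0],"spin":0},
  ],
  hand=1,
)

```text
t: 3.88
eef_pos: [500.6, 125.2, 10.8]
tcp_rot: [3.141, 0.0, 2.095]
ft_force: [-0.7, -0.3, 5.0]
opening: 0.671
grip_force: 30.0
```

Emit:
carry_out(
  moves=[
    {"slide":[0,0,-0.02],"spin":0},
    {"slide":[0,0,-0.04],"spin":0},
    {"slide":[0,0,-0.03],"spin":0},
    {"slide":[0,0,-0.01],"spin":0},
    {"slide":[0,0,0],"spin":0},
    {"slide":[0,0,0],"spin":0},
    {"slide":[0,0,0],"spin":0},
    {"slide":[0,0,0],"spin":0},
    {"slide":[0,0,0],"spin":0},
  ],
)

```text
t: 4.63
eef_pos: [500.2, 125.2, 50.1]
tcp_rot: [-3.141, -0.0, 2.095]
ft_force: [-0.6, 0.6, -2.4]
opening: 0.672
grip_force: 30.0
```

```bash
cat > heft.py <<'E'
from h import *
f=[]
for i in range(5):
    read_camera("wrist"); s=state(); f.append(s["ft_force"][2])
print("Fz",np.round(f,2),np.mean(f),s["moment"].round(3),s["opening"]); plan(501,124,11,120)
E
python3 heft.py
```

```text
Fz [-1.47 -1.26 -2.87 -1.67 -2.28] -1.9116967237528928 [-0.037  0.055  0.013] 0.6708674374446184
t 4.88 pos [500.4 125.2  50.5] yaw 120.05 F [-0.3   0.66 -2.28] open 0.671
spin total 0.0018 slide total [-0.0034 -0.0003  0.0987] len 0.099
```

A reads about 0.2 kg, so it's the lightest. I'll set it back and go to B.

Emit:
carry_out(
  moves=[
    {"slide":[0,0,0.03],"spin":0},
    {"slide":[0,0,0.03],"spin":0},
    {"slide":[0,0,0.02],"spin":0},
    {"slide":[0,0,0.01],"spin":0},
    {"slide":[0,0,0.005],"spin":0},
    {"slide":[0,0,0.003],"spin":0},
    {"slide":[0,0,0],"spin":0},
    {"slide":[0,0,0],"spin":0},
  ],
)

```text
t: 5.55
eef_pos: [500.6, 125.3, 11.7]
tcp_rot: [3.141, 0.0, 2.095]
ft_force: [0.0, 0.3, -0.6]
opening: 0.672
grip_force: 30.0
```

Emit:
carry_out(
  moves=[
    {"slide":[0,0,0],"spin":0},
    {"slide":[0,0,0],"spin":0},
    {"slide":[0,0,0],"spin":0},
    {"slide":[0,0,0],"spin":0},
    {"slide":[0,0,0],"spin":0},
    {"slide":[0,0,-0.05],"spin":0},
    {"slide":[0,0,-0.09],"spin":0},
    {"slide":[0,0,-0.09],"spin":0},
    {"slide":[0,0,-0.09],"spin":0},
    {"slide":[0,0,-0.09],"spin":0},
    {"slide":[0,0,-0.08],"spin":0.2},
    {"slide":[0,0,0],"spin":0.2},
  ],
  hand=0,
)

```text
t: 6.55
eef_pos: [502.3, 125.6, 213.4]
tcp_rot: [3.133, 0.002, 1.882]
ft_force: [0.5, 0.4, -0.7]
opening: 0.996
grip_force: 0.0
```

```bash
python3 -c "
from h import *
plan(524.8,-138.4,180,73.2)"
```

```text
t 6.55 pos [502.3 125.6 213.4] yaw 107.81 F [ 0.46  0.37 -0.67] open 0.996
spin total 1.1537 slide total [-0.6155  0.2445  0.0834] len 0.668
```

Emit:
carry_out(
  moves=[
    {"slide":[0,0,0],"spin":0.23},
    {"slide":[0,0,0],"spin":0.23},
    {"slide":[0,0,0],"spin":0.23},
    {"slide":[0,0,0],"spin":0.23},
    {"slide":[0,0,0],"spin":0.23},
    {"slide":[-0.088,0.035,0],"spin":0},
    {"slide":[-0.088,0.035,0],"spin":0},
    {"slide":[-0.088,0.035,0],"spin":0},
    {"slide":[-0.088,0.035,0],"spin":0},
    {"slide":[-0.088,0.035,0],"spin":0},
    {"slide":[-0.088,0.035,0],"spin":0},
    {"slide":[-0.088,0.035,0],"spin":0},
  ],
)

```text
t: 7.55
eef_pos: [524.4, -140.7, 207.5]
tcp_rot: [3.141, -0.0, 1.284]
ft_force: [0.9, 0.5, -0.1]
opening: 1.005
grip_force: 0.0
```

Emit:
carry_out(
  moves=[
    {"slide":[0,0,0],"spin":0},
    {"slide":[0,0,0],"spin":0},
  ],
)

```text
t: 7.72
eef_pos: [524.5, -140.5, 207.1]
tcp_rot: [-3.141, -0.0, 1.281]
ft_force: [-0.1, 0.2, -0.6]
opening: 0.998
grip_force: 0.0
```

```bash
python3 -c "
from h import *
c=read_camera('wrist')
for o in tins(c,amin=1500): print(o); plan(*o[0][:2],10.5,90+o[0][4])"
```

```text
(array([ 524.6, -137.7,   62.1,  108.8,  -16.8]), array([320., 181.]))
t 7.77 pos [ 524.4 -139.1  207.2] yaw 73.47 F [-0.5   0.47 -0.24] open 1.002
spin total 0.009 slide total [ 3.600e-03 -4.000e-04  4.917e-01] len 0.492
(array([697.1, -27.8,  61.4, 101.2,  40.4]), array([483.,  19.]))
t 7.77 pos [ 524.4 -139.1  207.2] yaw 73.47 F [-0.5   0.47 -0.24] open 1.002
spin total -1.8977 slide total [-0.068   0.5093  0.4917] len 0.711
```

Emit:
carry_out(
  moves=[
    {"slide":[0.003,0,0.06],"spin":0.01},
    {"slide":[0,0,0.08],"spin":0},
    {"slide":[0,0,0.08],"spin":0},
    {"slide":[0,0,0.08],"spin":0},
    {"slide":[0,0,0.08],"spin":0},
    {"slide":[0,0,0.06],"spin":0},
    {"slide":[0,0,0.03],"spin":0},
    {"slide":[0,0,0.015],"spin":0},
    {"slide":[0,0,0.005],"spin":0},
    {"slide":[0,0,0],"spin":0},
    {"slide":[0,0,0],"spin":0},
  ],
)

```text
t: 8.68
eef_pos: [525.5, -137.3, 12.4]
tcp_rot: [3.14, 0.0, 1.279]
ft_force: [0.8, 0.2, -0.2]
opening: 0.999
grip_force: 0.0
```

Emit:
carry_out(
  moves=[
    {"slide":[0,0,0],"spin":0},
    {"slide":[0,0,0],"spin":0},
    {"slide":[0,0,0],"spin":0},
    {"slide":[0,0,0],"spin":0},
    {"slide":[0,0,0],"spin":0},
    {"slide":[0,0,0],"spin":0},
    {"slide":[0,0,0],"spin":0},
    {"slide":[0,0,0],"spin":0},
  ],
  hand=1,
)

```text
t: 9.35
eef_pos: [525.1, -137.7, 11.6]
tcp_rot: [3.141, -0.0, 1.278]
ft_force: [-1.3, -0.8, 3.0]
opening: 0.672
grip_force: 30.0
```

Emit:
carry_out(
  moves=[
    {"slide":[0,0,-0.02],"spin":0},
    {"slide":[0,0,-0.04],"spin":0},
    {"slide":[0,0,-0.03],"spin":0},
    {"slide":[0,0,-0.01],"spin":0},
    {"slide":[0,0,0],"spin":0},
    {"slide":[0,0,0],"spin":0},
    {"slide":[0,0,0],"spin":0},
    {"slide":[0,0,0],"spin":0},
  ],
)

```text
t: 10.02
eef_pos: [524.7, -137.5, 50.7]
tcp_rot: [-3.14, -0.0, 1.279]
ft_force: [0.0, 0.1, -5.9]
opening: 0.672
grip_force: 30.0
```

```bash
python3 heft.py
```

```text
Fz [-5.69 -6.25 -5.6  -5.84 -5.44] -5.765631483312263 [-0.055  0.11   0.016] 0.6739868672815202
t 10.27 pos [ 524.9 -137.6   51.1] yaw 73.26 F [-0.18  0.44 -5.44] open 0.674
spin total -1.5581 slide total [0.5963 0.2752 0.1003] len 0.664
```

B reads about 0.59 kg, probably the middle tin. I'll heft C to be sure.

Emit:
carry_out(
  moves=[
    {"slide":[0,0,0.03],"spin":0},
    {"slide":[0,0,0.03],"spin":0},
    {"slide":[0,0,0.02],"spin":0},
    {"slide":[0,0,0.01],"spin":0},
    {"slide":[0,0,0.005],"spin":0},
    {"slide":[0,0,0.003],"spin":0},
    {"slide":[0,0,0],"spin":0},
    {"slide":[0,0,0],"spin":0},
  ],
)

```text
t: 10.93
eef_pos: [525.2, -137.7, 12.6]
tcp_rot: [3.141, -0.0, 1.279]
ft_force: [-0.5, 0.5, -4.2]
opening: 0.67
grip_force: 30.0
```

Emit:
carry_out(
  moves=[
    {"slide":[0,0,0],"spin":0},
    {"slide":[0,0,0],"spin":0},
    {"slide":[0,0,0],"spin":0},
    {"slide":[0,0,0],"spin":0},
    {"slide":[0,0,0],"spin":0},
    {"slide":[0,0,-0.05],"spin":0},
    {"slide":[0,0,-0.09],"spin":0},
    {"slide":[0,0,-0.09],"spin":0},
    {"slide":[0,0,-0.09],"spin":0},
    {"slide":[0,0,-0.09],"spin":0},
    {"slide":[0,0,-0.08],"spin":-0.2},
    {"slide":[0,0,0],"spin":-0.2},
  ],
  hand=0,
)

```text
t: 11.93
eef_pos: [526.9, -138.3, 214.4]
tcp_rot: [3.133, 0.003, 1.493]
ft_force: [0.1, -0.0, 0.1]
opening: 1.001
grip_force: 0.0
```

```bash
python3 -c "
from h import *
plan(696.5,-26,205,130.6)"
```

```text
t 11.93 pos [ 526.9 -138.3  214.4] yaw 85.52 F [ 0.14 -0.04  0.06] open 1.001
spin total -1.5026 slide total [-0.0627  0.5046  0.0236] len 0.509
```

Emit:
carry_out(
  moves=[
    {"slide":[0,0,0],"spin":-0.21},
    {"slide":[0,0,0],"spin":-0.21},
    {"slide":[0,0,0],"spin":-0.21},
    {"slide":[0,0,0],"spin":-0.21},
    {"slide":[0,0,0],"spin":-0.21},
    {"slide":[0,0,0],"spin":-0.21},
    {"slide":[0,0,0],"spin":-0.21},
    {"slide":[-0.013,0.1,0],"spin":0},
    {"slide":[-0.013,0.1,0],"spin":0},
    {"slide":[-0.013,0.1,0],"spin":0},
    {"slide":[-0.012,0.1,0],"spin":0},
    {"slide":[-0.012,0.1,0],"spin":0},
  ],
)

```text
t: 12.93
eef_pos: [697.0, -29.0, 208.3]
tcp_rot: [3.141, 0.0, 2.258]
ft_force: [-0.3, 0.0, -0.5]
opening: 1.002
grip_force: 0.0
```

Emit:
carry_out(
  moves=[
    {"slide":[0,0,0],"spin":0},
    {"slide":[0,0,0],"spin":0},
  ],
)

```text
t: 13.1
eef_pos: [696.3, -29.0, 207.1]
tcp_rot: [-3.141, -0.001, 2.26]
ft_force: [-0.5, -1.1, -0.4]
opening: 1.001
grip_force: 0.0
```

```bash
python3 -c "
from h import *
c=read_camera('wrist')
for o in tins(c,amin=1500): print(o); plan(*o[0][:2],11,90+o[0][4])"
```

```text
(array([933.1, 123.1,  56.6,  65.9,  52. ]), array([620., 221.]))
t 13.15 pos [695.4 -29.9 207.4] yaw 129.42 F [-0.05 -0.21  0.02] open 1.002
spin total -0.4193 slide total [-0.2328  0.6674  0.4911] len 0.861
(array([694.8, -24.1,  62.2, 110.5,  40.9]), array([324., 180.]))
t 13.15 pos [695.4 -29.9 207.4] yaw 129.42 F [-0.05 -0.21  0.02] open 1.002
spin total -0.0493 slide total [0.0119 0.0085 0.4911] len 0.491
(array([ 526.5, -137.1,   63.9,  110.6,  -16.8]), array([108., 159.]))
t 13.15 pos [695.4 -29.9 207.4] yaw 129.42 F [-0.05 -0.21  0.02] open 1.002
spin total 1.874 slide total [-0.3785 -0.3267  0.4911] len 0.701
```

Emit:
carry_out(
  moves=[
    {"slide":[0.011,0.008,0.06],"spin":-0.04},
    {"slide":[0,0,0.08],"spin":0},
    {"slide":[0,0,0.08],"spin":0},
    {"slide":[0,0,0.08],"spin":0},
    {"slide":[0,0,0.08],"spin":0},
    {"slide":[0,0,0.06],"spin":0},
    {"slide":[0,0,0.03],"spin":0},
    {"slide":[0,0,0.015],"spin":0},
    {"slide":[0,0,0.005],"spin":0},
    {"slide":[0,0,0],"spin":0},
    {"slide":[0,0,0],"spin":0},
  ],
)

```text
t: 14.07
eef_pos: [696.0, -25.1, 13.9]
tcp_rot: [3.14, 0.002, 2.279]
ft_force: [0.6, 0.1, 0.8]
opening: 1.0
grip_force: 0.0
```

Emit:
carry_out(
  moves=[
    {"slide":[0,0,0],"spin":0},
    {"slide":[0,0,0],"spin":0},
    {"slide":[0,0,0],"spin":0},
    {"slide":[0,0,0],"spin":0},
    {"slide":[0,0,0],"spin":0},
    {"slide":[0,0,0],"spin":0},
    {"slide":[0,0,0],"spin":0},
    {"slide":[0,0,0],"spin":0},
  ],
  hand=1,
)

```text
t: 14.73
eef_pos: [695.6, -24.8, 12.4]
tcp_rot: [3.141, 0.0, 2.279]
ft_force: [0.9, 1.9, 2.0]
opening: 0.67
grip_force: 30.0
```

Emit:
carry_out(
  moves=[
    {"slide":[0,0,-0.02],"spin":0},
    {"slide":[0,0,-0.04],"spin":0},
    {"slide":[0,0,-0.03],"spin":0},
    {"slide":[0,0,-0.01],"spin":0},
    {"slide":[0,0,0],"spin":0},
    {"slide":[0,0,0],"spin":0},
    {"slide":[0,0,0],"spin":0},
    {"slide":[0,0,0],"spin":0},
  ],
)

```text
t: 15.4
eef_pos: [694.9, -24.8, 51.3]
tcp_rot: [-3.141, -0.001, 2.279]
ft_force: [-0.6, 0.1, -8.6]
opening: 0.673
grip_force: 30.0
```

```bash
python3 heft.py
```

```text
Fz [-8.45 -7.39 -8.66 -8.11 -8.92] -8.305238522159236 [ 0.014 -0.009  0.012] 0.6707861092668138
t 15.65 pos [695.2 -24.9  51.9] yaw 130.56 F [-0.3  -1.11 -8.92] open 0.671
spin total 0.3519 slide total [ 0.5651 -0.2345  0.1023] len 0.62
```

C reads about 0.85 kg, so it's the heaviest and the order is C, B, A. I'll carry C to the crate.

Emit:
carry_out(
  moves=[
    {"slide":[0,0,-0.03],"spin":0},
    {"slide":[0,0,-0.06],"spin":0},
    {"slide":[0,0,-0.08],"spin":0.1},
    {"slide":[0,0,-0.08],"spin":0.16},
    {"slide":[0,0,-0.08],"spin":0.2},
    {"slide":[0,0,-0.06],"spin":0.2},
    {"slide":[0,0,-0.02],"spin":0.2},
    {"slide":[0,0,0],"spin":0.2},
    {"slide":[0,0,0],"spin":0.2},
    {"slide":[0,0,0],"spin":0.2},
    {"slide":[0,0,0],"spin":0.2},
    {"slide":[0,0,0],"spin":0.2},
  ],
)

```text
t: 16.65
eef_pos: [695.1, -24.8, 217.2]
tcp_rot: [3.141, -0.0, 1.3]
ft_force: [-0.8, -0.2, -8.3]
opening: 0.672
grip_force: 30.0
```

```bash
python3 -c "
from h import *
plan(470.3,364,215,74.8)"
```

```text
t 16.65 pos [695.1 -24.8 217.2] yaw 74.46 F [-0.81 -0.23 -8.33] open 0.672
spin total -0.0112 slide total [ 0.7907 -0.7972  0.0055] len 1.123
```

Emit:
carry_out(
  moves=[
    {"slide":[0.03,-0.03,0],"spin":0},
    {"slide":[0.05,-0.05,0],"spin":0},
    {"slide":[0.065,-0.065,0],"spin":0},
    {"slide":[0.065,-0.065,0],"spin":0},
    {"slide":[0.065,-0.065,0],"spin":0},
    {"slide":[0.065,-0.065,0],"spin":0},
    {"slide":[0.065,-0.065,0],"spin":0},
    {"slide":[0.065,-0.065,0],"spin":0},
    {"slide":[0.065,-0.065,0],"spin":0},
    {"slide":[0.065,-0.065,0],"spin":0},
    {"slide":[0.065,-0.065,0],"spin":0},
    {"slide":[0.065,-0.065,0],"spin":0},
  ],
)

```text
t: 17.65
eef_pos: [489.2, 335.0, 217.5]
tcp_rot: [3.141, -0.001, 1.305]
ft_force: [1.6, 0.0, -7.3]
opening: 0.673
grip_force: 30.0
```

Emit:
carry_out(
  moves=[
    {"slide":[0.04,-0.045,0],"spin":-0.01},
    {"slide":[0.02,-0.023,0],"spin":0},
    {"slide":[0,0,0],"spin":0},
    {"slide":[0,0,0],"spin":0},
    {"slide":[0,0,0],"spin":0},
  ],
)

```text
t: 18.07
eef_pos: [470.9, 363.2, 216.7]
tcp_rot: [3.141, -0.0, 1.31]
ft_force: [0.8, -0.2, -8.1]
opening: 0.674
grip_force: 30.0
```

```bash
python3 -c "
from h import *
plan(470.3,364,215,74.8)
c=read_camera('wrist');im=c['color'][:,:,::-1].copy()
a=np.radians(-15.2);R=np.array([[np.cos(a),-np.sin(a)],[np.sin(a),np.cos(a)]])
for y0,y1 in((62,74),(-74,-62)):
  P=np.array([[*(R@q+[470.3,364]),130] for q in((-78,y0),(78,y0),(78,y1),(-78,y1))])
  cv2.polylines(im,[proj(c,P).round().astype(int)],True,(0,255,0),1)
cv2.imwrite('pics/w2.png',im)
"
```

```text
t 18.07 pos [470.9 363.2 216.7] yaw 75.03 F [ 0.84 -0.16 -8.13] open 0.674
spin total 0.0078 slide total [ 0.0015 -0.0019  0.0043] len 0.005
```

View pics/w2.png

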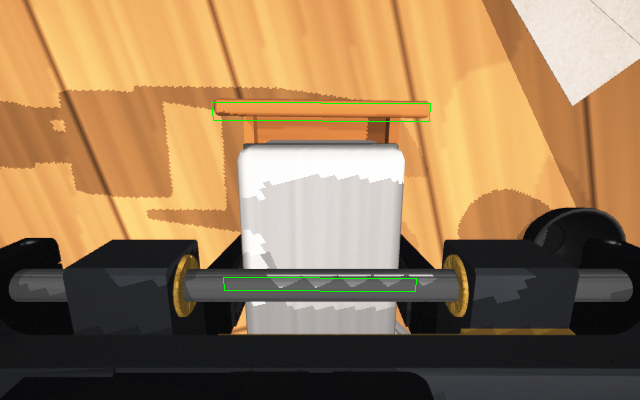

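The wrist view shows the far board's top at rows 101–117, against a predicted 103–121, so it sits about 2 mm further out. The tin's far lid edge is at row ~147. I'll measure the gap.

```bash
python3 -c "
from h import *
c=read_camera('wrist');s=state();a=np.radians(74.9);d=np.array([np.cos(a),np.sin(a),0]);p=s['eef_pos']
h=p[2]-12.4+56
for n,uv,z in(('board out L',(225,101),130),('board out R',(420,103),130),('inner',(320,117.5),130),('lid far?',(320,147),h),('lid far2',(320,143),h)): 
  q=ray(c,uv,z); print(n,q.round(1),((q-p)@d).round(1))
g=cv2.cvtColor(c['color'],cv2.COLOR_RGB2GRAY); print(g[95:155,320]); print(g[190,230:415])
"
```

```text
board out L [424.4 454.1 130. ] 75.8
board out R [558.3 416.7 130. ] 74.7
inner [486.8 425.5 130. ] 64.5
lid far? [484.6 417.  260.1] 55.6
lid far2 [484.9 418.3 260.1] 57.1
[131 130 130 127 116 129 157 166 172 177 177 177 177 175 174 172 172 170
 156 141 118  93 146 146 143 139 136 133 134 134 138 143 147 151 153 154
 155 153 154 153 154 153 155 154 150 124 122 115  80  86 126 142 162 186
 210 230 240 245 246 247]
[145 146 145 145 143 141 136 131 128 165 197 209 221 233 241 247 250 252
 253 253 253 253 253 253 253 253 253 253 253 233 219 216 215 215 215 214
 215 215 215 217 216 216 217 215 216 216 217 218 217 217 217 217 216 218
 218 218 217 217 215 215 213 211 211 214 217 220 223 223 224 223 222 220
 219 217 216 216 215 216 214 216 217 217 216 218 218 219 220 219 218 219
 220 220 220 219 219 218 216 215 217 217 215 216 216 217 216 217 217 218
 218 216 214 214 214 212 212 211 211 212 212 214 215 214 217 217 218 218
 218 217 217 214 213 211 212 213 212 213 214 215 213 213 212 211 210 211
 213 211 211 211 211 211 211 213 215 216 217 216 215 214 214 214 213 213
 214 212 208 202 199 192 184 180 175 168 143 180 194 193 192 191 191 188
 186 186 187 184 185]
```

Emit:
carry_out(
  moves=[
    {"slide":[0.004,-0.001,0.03],"spin":0},
    {"slide":[0,0,0.06],"spin":0},
    {"slide":[0,0,0.07],"spin":0},
    {"slide":[0,0,0.07],"spin":0},
    {"slide":[0,0,0.07],"spin":0},
    {"slide":[0,0,0.06],"spin":0},
    {"slide":[0,0,0.05],"spin":0},
    {"slide":[0,0,0.03],"spin":0},
    {"slide":[0,0,0.02],"spin":0},
    {"slide":[0,0,0],"spin":0},
    {"slide":[0,0,0],"spin":0},
    {"slide":[0,0,0],"spin":0},
  ],
)

```text
t: 19.17
eef_pos: [471.1, 365.8, 33.5]
tcp_rot: [3.14, -0.001, 1.31]
ft_force: [0.6, 0.7, -9.2]
opening: 0.673
grip_force: 30.0
```

Emit:
carry_out(
  moves=[
    {"slide":[0,0,0.005],"spin":0},
    {"slide":[0,0,0.005],"spin":0},
    {"slide":[0,0,0.004],"spin":0},
    {"slide":[0,0,0.003],"spin":0},
    {"slide":[0,0,0],"spin":0},
    {"slide":[0,0,0],"spin":0},
  ],
)

```text
t: 19.67
eef_pos: [470.4, 365.6, 25.4]
tcp_rot: [-3.142, -0.0, 1.31]
ft_force: [-0.2, 0.1, -9.1]
opening: 0.673
grip_force: 30.0
```

Emit:
carry_out(
  moves=[
    {"slide":[0,0,0.002],"spin":0},
    {"slide":[0,0,0.002],"spin":0},
    {"slide":[0,0,0],"spin":0},
    {"slide":[0,0,0],"spin":0},
  ],
)

```text
t: 20.0
eef_pos: [470.5, 365.6, 24.4]
tcp_rot: [3.141, -0.0, 1.31]
ft_force: [-1.8, -1.0, 2.3]
opening: 0.668
grip_force: 30.0
```

Seated. Next I'll release, lift and go to B.

Emit:
carry_out(
  moves=[
    {"slide":[0,0,0],"spin":0},
    {"slide":[0,0,0],"spin":0},
    {"slide":[0,0,0],"spin":0},
    {"slide":[0,0,0],"spin":0},
    {"slide":[0,0,-0.03],"spin":0},
    {"slide":[0,0,-0.08],"spin":0},
    {"slide":[0,0,-0.09],"spin":0},
    {"slide":[0,0,-0.09],"spin":0},
    {"slide":[0,0,-0.09],"spin":0},
    {"slide":[0,0,-0.09],"spin":0},
    {"slide":[0,0,0],"spin":0},
    {"slide":[0,0,0],"spin":0},
  ],
  hand=0.2,
)

```text
t: 21.0
eef_pos: [470.9, 365.8, 214.7]
tcp_rot: [3.138, -0.004, 1.31]
ft_force: [0.6, 0.1, -0.5]
opening: 0.798
grip_force: 0.0
```

```bash
python3 -c "
from h import *
c=read_camera('wrist')
for o in tins(c,z=68,amin=1500): print(o)
plan(526,-137.5,205,73.2)"
```

```text
(array([470. , 366.3,  62.6, 109.6, -14.9]), array([320., 185.]))
(array([722.5, 445.1,  85.8, 110.5,  22.9]), array([580.,  37.]))
t 21.05 pos [470.3 365.5 212.8] yaw 75.06 F [-0.32  0.15 -2.27] open 0.799
spin total 0.062 slide total [-1.1635  0.4967  0.0196] len 1.265
```

Emit:
carry_out(
  moves=[
    {"slide":[-0.09,0.038,0],"spin":0.06},
    {"slide":[-0.09,0.038,0],"spin":0},
    {"slide":[-0.09,0.038,0],"spin":0},
    {"slide":[-0.09,0.038,0],"spin":0},
    {"slide":[-0.09,0.038,0],"spin":0},
    {"slide":[-0.09,0.038,0],"spin":0},
    {"slide":[-0.09,0.038,0],"spin":0},
    {"slide":[-0.09,0.038,0],"spin":0},
    {"slide":[-0.09,0.038,0],"spin":0},
    {"slide":[-0.09,0.038,0],"spin":0},
    {"slide":[-0.09,0.038,0],"spin":0},
    {"slide":[-0.09,0.038,0],"spin":0},
  ],
  hand=0,
)

```text
t: 22.05
eef_pos: [521.1, -102.4, 210.6]
tcp_rot: [-3.139, -0.0, 1.279]
ft_force: [0.3, 0.4, -0.5]
opening: 1.0
grip_force: 0.0
```

Emit:
carry_out(
  moves=[
    {"slide":[-0.083,0.037,0],"spin":0},
    {"slide":[0,0,0],"spin":0},
    {"slide":[0,0,0],"spin":0},
    {"slide":[0,0,0],"spin":0},
  ],
)

```text
t: 22.38
eef_pos: [525.8, -136.3, 210.7]
tcp_rot: [-3.139, -0.0, 1.278]
ft_force: [-0.5, 0.1, -0.3]
opening: 1.001
grip_force: 0.0
```

```bash
python3 -c "
from h import *
c=read_camera('wrist')
for o in tins(c,amin=1500): print(o); plan(*o[0][:2],11,90+o[0][4])"
```

```text
(array([ 524.7, -137.3,   62.6,  109.4,  -16.8]), array([321., 184.]))
t 22.43 pos [ 526.  -135.7  211.1] yaw 73.29 F [ 0.36 -0.38 -0.07] open 1.0
spin total 0.0028 slide total [-0.0047 -0.002   0.5001] len 0.5
```

Emit:
carry_out(
  moves=[
    {"slide":[-0.004,-0.002,0.06],"spin":0},
    {"slide":[0,0,0.08],"spin":0},
    {"slide":[0,0,0.08],"spin":0},
    {"slide":[0,0,0.08],"spin":0},
    {"slide":[0,0,0.08],"spin":0},
    {"slide":[0,0,0.06],"spin":0},
    {"slide":[0,0,0.03],"spin":0},
    {"slide":[0,0,0.02],"spin":0},
    {"slide":[0,0,0.01],"spin":0},
    {"slide":[0,0,0],"spin":0},
    {"slide":[0,0,0],"spin":0},
  ],
)

```text
t: 23.35
eef_pos: [525.6, -137.6, 12.5]
tcp_rot: [3.141, -0.0, 1.279]
ft_force: [1.3, -0.7, -0.6]
opening: 0.997
grip_force: 0.0
```

Emit:
carry_out(
  moves=[
    {"slide":[0,0,0],"spin":0},
    {"slide":[0,0,0],"spin":0},
    {"slide":[0,0,0],"spin":0},
    {"slide":[0,0,0],"spin":0},
    {"slide":[0,0,0],"spin":0},
    {"slide":[0,0,0],"spin":0},
    {"slide":[0,0,0],"spin":0},
    {"slide":[0,0,0],"spin":0},
  ],
  hand=1,
)

```text
t: 24.02
eef_pos: [525.3, -138.0, 12.0]
tcp_rot: [3.141, -0.0, 1.279]
ft_force: [-1.0, -0.3, 4.5]
opening: 0.671
grip_force: 30.0
```

Emit:
carry_out(
  moves=[
    {"slide":[0,0,-0.03],"spin":0},
    {"slide":[0,0,-0.06],"spin":0},
    {"slide":[0,0,-0.08],"spin":0},
    {"slide":[0,0,-0.09],"spin":0},
    {"slide":[0,0,-0.09],"spin":0},
    {"slide":[0,0,-0.08],"spin":0},
    {"slide":[0,0,-0.06],"spin":-0.03},
    {"slide":[0,0,-0.02],"spin":-0.03},
    {"slide":[0,0,0],"spin":0},
    {"slide":[0,0,0],"spin":0},
  ],
)

```text
t: 24.85
eef_pos: [524.6, -137.7, 214.4]
tcp_rot: [-3.14, -0.0, 1.31]
ft_force: [-0.1, 0.6, -5.5]
opening: 0.67
grip_force: 30.0
```

```bash
python3 -c "
from h import *
plan(470.5,365.6,215,75.1)"
```

```text
t 24.85 pos [ 524.6 -137.7  214.4] yaw 75.05 F [-0.13  0.59 -5.5 ] open 0.67
spin total -0.0018 slide total [ 1.1811 -0.4544 -0.0015] len 1.266
```

Emit:
carry_out(
  moves=[
    {"slide":[0.03,-0.012,0],"spin":0},
    {"slide":[0.06,-0.023,0],"spin":0},
    {"slide":[0.085,-0.0325,0],"spin":0},
    {"slide":[0.085,-0.0325,0],"spin":0},
    {"slide":[0.085,-0.0325,0],"spin":0},
    {"slide":[0.085,-0.0325,0],"spin":0},
    {"slide":[0.085,-0.0325,0],"spin":0},
    {"slide":[0.085,-0.0325,0],"spin":0},
    {"slide":[0.085,-0.0325,0],"spin":0},
    {"slide":[0.085,-0.0325,0],"spin":0},
    {"slide":[0.085,-0.0325,0],"spin":0},
    {"slide":[0.085,-0.0325,0],"spin":0},
  ],
)

```text
t: 25.85
eef_pos: [481.4, 264.5, 213.7]
tcp_rot: [-3.139, 0.002, 1.31]
ft_force: [1.2, -0.2, -4.6]
opening: 0.674
grip_force: 30.0
```

Emit:
carry_out(
  moves=[
    {"slide":[0.085,-0.0325,0],"spin":0},
    {"slide":[0.085,-0.0325,0],"spin":0},
    {"slide":[0.05,-0.02,0],"spin":0},
    {"slide":[0.021,-0.009,0],"spin":0},
    {"slide":[0,0,0],"spin":0},
    {"slide":[0,0,0],"spin":0},
    {"slide":[0,0,0],"spin":0},
  ],
)

```text
t: 26.43
eef_pos: [471.3, 364.3, 214.9]
tcp_rot: [-3.14, 0.001, 1.309]
ft_force: [0.8, -0.2, -4.0]
opening: 0.673
grip_force: 30.0
```

```bash
python3 -c "
from h import *
plan(470.5,365.6,80,75.06)
c=read_camera('wrist');s=state();a=np.radians(75.06);d=np.array([np.cos(a),np.sin(a),0]);p=s['eef_pos']
g=cv2.cvtColor(c['color'],cv2.COLOR_RGB2GRAY); print(g[95:155,320])
for r in (143,145,147): print(r,((ray(c,(320,r),p[2]+43.8)-p)@d).round(1))
"
```

```text
t 26.43 pos [471.3 364.3 214.9] yaw 75.02 F [ 0.8  -0.19 -4.  ] open 0.673
spin total -0.0012 slide total [ 0.0025 -0.0027  0.3372] len 0.337
[130 130 130 130 129 124 111 144 160 168 176 177 177 177 177 174 174 173
 171 166 154 138 114 100 145 143 130  81  81  77  89 161 208 230 238 247
 254 253 250 250 250 250 249 249 250 244 153 120 122 104  79 115 137 154
 180 204 226 237 244 246]
143 57.2
145 56.5
147 55.8
```

Emit:
carry_out(
  moves=[
    {"slide":[0.003,-0.003,0.03],"spin":0},
    {"slide":[0,0,0.05],"spin":0},
    {"slide":[0,0,0.06],"spin":0},
    {"slide":[0,0,0.06],"spin":0},
    {"slide":[0,0,0.05],"spin":0},
    {"slide":[0,0,0.04],"spin":0},
    {"slide":[0,0,0.02],"spin":0},
    {"slide":[0,0,0.005],"spin":0},
    {"slide":[0,0,0],"spin":0},
    {"slide":[0,0,0],"spin":0},
    {"slide":[0,0,0],"spin":0},
  ],
)

```text
t: 27.4
eef_pos: [471.3, 367.0, 91.0]
tcp_rot: [3.14, -0.001, 1.31]
ft_force: [-0.3, 0.1, -5.0]
opening: 0.668
grip_force: 30.0
```

Emit:
carry_out(
  moves=[
    {"slide":[0,0,0.005],"spin":0},
    {"slide":[0,0,0.005],"spin":0},
    {"slide":[0,0,0.003],"spin":0},
    {"slide":[0,0,0.002],"spin":0},
    {"slide":[0,0,0],"spin":0},
    {"slide":[0,0,0],"spin":0},
  ],
)

```text
t: 27.9
eef_pos: [470.7, 366.8, 83.8]
tcp_rot: [-3.142, -0.0, 1.31]
ft_force: [-0.5, -0.5, -5.2]
opening: 0.671
grip_force: 30.0
```

Emit:
carry_out(
  moves=[
    {"slide":[-0.003,0,0.003],"spin":0},
    {"slide":[0,0,0.003],"spin":0},
    {"slide":[0,0,0.002],"spin":0},
    {"slide":[0,0,0],"spin":0},
    {"slide":[0,0,0],"spin":0},
  ],
)

```text
t: 28.32
eef_pos: [470.4, 365.6, 80.6]
tcp_rot: [-3.142, -0.0, 1.31]
ft_force: [-0.2, -0.4, -4.5]
opening: 0.678
grip_force: 30.0
```

Emit:
carry_out(
  moves=[
    {"slide":[0,0,0.0015],"spin":0},
    {"slide":[0,0,0.0015],"spin":0},
    {"slide":[0,0,0],"spin":0},
    {"slide":[0,0,0],"spin":0},
  ],
)

```text
t: 28.65
eef_pos: [470.5, 365.7, 80.0]
tcp_rot: [3.141, -0.001, 1.31]
ft_force: [-2.5, -2.0, 5.1]
opening: 0.671
grip_force: 30.0
```

Contact at the expected height. I'll release and rise, then turn toward A.

Emit:
carry_out(
  moves=[
    {"slide":[0,0,0],"spin":0},
    {"slide":[0,0,0],"spin":0},
    {"slide":[0,0,0],"spin":0},
    {"slide":[0,0,0],"spin":0},
    {"slide":[0,0,-0.03],"spin":0},
    {"slide":[0,0,-0.06],"spin":0},
    {"slide":[0,0,-0.08],"spin":0},
    {"slide":[0,0,-0.09],"spin":0},
    {"slide":[0,0,-0.07],"spin":0},
    {"slide":[0,0,-0.02],"spin":0},
    {"slide":[0,0,0],"spin":0},
    {"slide":[0,0,0],"spin":0},
  ],
  hand=0.2,
)

```text
t: 29.65
eef_pos: [470.2, 365.5, 219.4]
tcp_rot: [3.141, -0.0, 1.31]
ft_force: [-0.2, -0.5, -0.6]
opening: 0.798
grip_force: 0.0
```

```bash
python3 -c "
from h import *
c=read_camera('wrist');cv2.imwrite('pics/w3.png',c['color'][:,:,::-1])
for o in tins(c,z=124,amin=1500): print(o)
plan(501,124.5,205,120)"
```

```text
(array([470.3, 367.4,  62.4, 111.1, -14.9]), array([322., 191.]))
(array([682.3, 442.6,  71.5,  91.2,  22.9]), array([580.,  36.]))
t 29.7 pos [470.  365.3 218.5] yaw 75.06 F [ 0.28 -0.51 -0.56] open 0.798
spin total -1.4981 slide total [-0.5603 -0.2338  0.0338] len 0.608
```

View pics/w3.png

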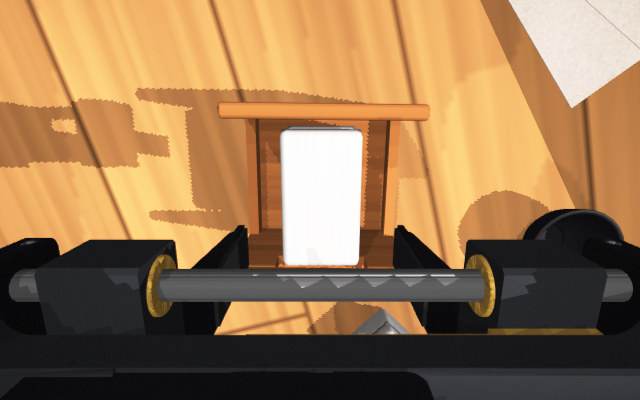

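The picture shows tin B squarely on C between the boards, with its lid from (282,128) to (361,265). Now for A.

Emit:
carry_out(
  moves=[
    {"slide":[0,0,0],"spin":-0.214},
    {"slide":[0,0,0],"spin":-0.214},
    {"slide":[0,0,0],"spin":-0.214},
    {"slide":[0,0,0],"spin":-0.214},
    {"slide":[0,0,0],"spin":-0.214},
    {"slide":[0,0,0],"spin":-0.214},
    {"slide":[0,0,0],"spin":-0.214},
    {"slide":[-0.08,-0.0335,0],"spin":0},
    {"slide":[-0.08,-0.0335,0],"spin":0},
    {"slide":[-0.08,-0.0335,0],"spin":0},
    {"slide":[-0.08,-0.0335,0],"spin":0},
    {"slide":[-0.08,-0.0335,0],"spin":0},
  ],
  hand=0,
)

```text
t: 30.7
eef_pos: [491.7, 191.9, 217.8]
tcp_rot: [-3.139, -0.001, 2.095]
ft_force: [0.7, 1.5, 0.2]
opening: 1.004
grip_force: 0.0
```

Emit:
carry_out(
  moves=[
    {"slide":[-0.08,-0.0335,0],"spin":0},
    {"slide":[-0.08,-0.0335,0],"spin":0},
    {"slide":[0,0,0],"spin":0},
    {"slide":[0,0,0],"spin":0},
    {"slide":[0,0,0],"spin":0},
  ],
)

```text
t: 31.12
eef_pos: [500.9, 124.9, 218.4]
tcp_rot: [-3.14, -0.001, 2.094]
ft_force: [0.3, 0.0, -0.1]
opening: 1.001
grip_force: 0.0
```

```bash
python3 -c "
from h import *
c=read_camera('wrist')
for o in tins(c,amin=1500): print(o); plan(*o[0][:2],11,90+o[0][4])"
```

```text
(array([500.7, 124.4,  62.4, 109.7,  30.2]), array([321., 183.]))
t 31.17 pos [500.8 125.4 218.6] yaw 120.02 F [-0.45  0.37 -0.48] open 1.0
spin total -0.006 slide total [-0.0021 -0.0016  0.519 ] len 0.519
```

Emit:
carry_out(
  moves=[
    {"slide":[-0.002,-0.001,0.06],"spin":0},
    {"slide":[0,0,0.08],"spin":0},
    {"slide":[0,0,0.08],"spin":0},
    {"slide":[0,0,0.08],"spin":0},
    {"slide":[0,0,0.08],"spin":0},
    {"slide":[0,0,0.07],"spin":0},
    {"slide":[0,0,0.04],"spin":0},
    {"slide":[0,0,0.02],"spin":0},
    {"slide":[0,0,0.009],"spin":0},
    {"slide":[0,0,0],"spin":0},
    {"slide":[0,0,0],"spin":0},
  ],
)

```text
t: 32.08
eef_pos: [501.6, 124.4, 12.6]
tcp_rot: [3.141, 0.0, 2.095]
ft_force: [0.1, -0.4, 0.5]
opening: 1.002
grip_force: 0.0
```

Emit:
carry_out(
  moves=[
    {"slide":[0,0,0],"spin":0},
    {"slide":[0,0,0],"spin":0},
    {"slide":[0,0,0],"spin":0},
    {"slide":[0,0,0],"spin":0},
    {"slide":[0,0,0],"spin":0},
    {"slide":[0,0,0],"spin":0},
    {"slide":[0,0,0],"spin":0},
    {"slide":[0,0,0],"spin":0},
  ],
  hand=1,
)

```text
t: 32.75
eef_pos: [501.3, 123.9, 12.1]
tcp_rot: [3.141, 0.0, 2.094]
ft_force: [0.4, 0.0, 5.7]
opening: 0.673
grip_force: 30.0
```

Emit:
carry_out(
  moves=[
    {"slide":[0,0,-0.03],"spin":0},
    {"slide":[0,0,-0.06],"spin":0},
    {"slide":[0,0,-0.08],"spin":0},
    {"slide":[0,0,-0.09],"spin":0.1},
    {"slide":[0,0,-0.09],"spin":0.2},
    {"slide":[0,0,-0.08],"spin":0.2},
    {"slide":[0,0,-0.05],"spin":0.2},
    {"slide":[0,0,-0.03],"spin":0.2},
    {"slide":[0,0,0],"spin":0.2},
    {"slide":[0,0,0],"spin":0.2},
    {"slide":[0,0,0],"spin":0.15},
    {"slide":[0,0,0],"spin":0.05},
  ],
)

```text
t: 33.75
eef_pos: [500.9, 123.8, 215.5]
tcp_rot: [-3.141, 0.0, 1.304]
ft_force: [0.3, -0.5, -1.8]
opening: 0.67
grip_force: 30.0
```

```bash
python3 -c "
from h import *
plan(470.5,365.6,218,75.06)"
```

```text
t 33.75 pos [500.9 123.8 215.5] yaw 74.72 F [ 0.31 -0.49 -1.78] open 0.67
spin total -0.0112 slide total [ 0.5644 -0.2293 -0.0063] len 0.609
```

Emit:
carry_out(
  moves=[
    {"slide":[0.03,-0.012,0],"spin":-0.01},
    {"slide":[0.06,-0.024,0],"spin":0},
    {"slide":[0.08,-0.0325,0],"spin":0},
    {"slide":[0.08,-0.0325,0],"spin":0},
    {"slide":[0.08,-0.0325,0],"spin":0},
    {"slide":[0.08,-0.0325,0],"spin":0},
    {"slide":[0.08,-0.0325,0],"spin":0},
    {"slide":[0.05,-0.02,0],"spin":0},
    {"slide":[0.024,-0.01,0],"spin":0},
    {"slide":[0,0,0],"spin":0},
    {"slide":[0,0,0],"spin":0},
    {"slide":[0,0,0],"spin":0},
  ],
)

```text
t: 34.75
eef_pos: [470.3, 364.2, 215.6]
tcp_rot: [-3.141, 0.001, 1.314]
ft_force: [-0.5, 0.2, -1.1]
opening: 0.671
grip_force: 30.0
```

```bash
python3 -c "
from h import *
c=read_camera('wrist');plan(470.5,365.6,136.2,75.06)
g=cv2.cvtColor(c['color'],cv2.COLOR_RGB2GRAY); print(g[135:155,320])
"
```

```text
t 34.8 pos [470.4 364.1 215.8] yaw 75.24 F [-0.19  0.06 -2.29] open 0.672
spin total 0.0058 slide total [ 0.0038 -0.0007  0.199 ] len 0.199
[254 254 254 254 254 253 240 120 127 120  81  98 132 148 168 192 216 233
 241 245]
```

Emit:
carry_out(
  moves=[
    {"slide":[0.003,0,0.03],"spin":0.005},
    {"slide":[0,0,0.05],"spin":0},
    {"slide":[0,0,0.05],"spin":0},
    {"slide":[0,0,0.03],"spin":0},
    {"slide":[0,0,0.015],"spin":0},
    {"slide":[0,0,0.007],"spin":0},
    {"slide":[0,0,0],"spin":0},
    {"slide":[0,0,0],"spin":0},
    {"slide":[0,0,0],"spin":0},
  ],
)

```text
t: 35.55
eef_pos: [470.9, 366.5, 144.0]
tcp_rot: [3.141, -0.001, 1.311]
ft_force: [-0.1, 0.0, -1.7]
opening: 0.669
grip_force: 30.0
```

Emit:
carry_out(
  moves=[
    {"slide":[0,0,0.005],"spin":0},
    {"slide":[0,0,0.005],"spin":0},
    {"slide":[0,0,0.004],"spin":0},
    {"slide":[0,0,0.002],"spin":0},
    {"slide":[0,0,0],"spin":0},
    {"slide":[0,0,0],"spin":0},
  ],
)

```text
t: 36.05
eef_pos: [470.4, 366.5, 136.6]
tcp_rot: [-3.142, 0.0, 1.312]
ft_force: [0.4, 0.1, -2.7]
opening: 0.673
grip_force: 30.0
```

Emit:
carry_out(
  moves=[
    {"slide":[0,0,0.0015],"spin":0},
    {"slide":[0,0,0.001],"spin":0},
    {"slide":[0,0,0],"spin":0},
    {"slide":[0,0,0],"spin":0},
  ],
)

```text
t: 36.38
eef_pos: [470.6, 366.6, 136.1]
tcp_rot: [3.141, -0.001, 1.312]
ft_force: [-0.8, -0.1, 5.0]
opening: 0.669
grip_force: 30.0
```

Contact. I'll release slowly, rise clear and back away.

Emit:
carry_out(
  moves=[
    {"slide":[0,0,0],"spin":0},
    {"slide":[0,0,0],"spin":0},
    {"slide":[0,0,0],"spin":0},
    {"slide":[0,0,0],"spin":0},
    {"slide":[0,0,-0.03],"spin":0},
    {"slide":[0,0,-0.06],"spin":0},
    {"slide":[0,0,-0.08],"spin":0},
    {"slide":[0,0,-0.08],"spin":0},
    {"slide":[0,0,-0.08],"spin":0},
    {"slide":[-0.08,0,0],"spin":0},
    {"slide":[-0.09,0,0],"spin":0},
    {"slide":[-0.09,0,0],"spin":0},
  ],
  hand=0.2,
)

```text
t: 37.38
eef_pos: [443.1, 265.1, 267.7]
tcp_rot: [3.141, -0.0, 1.313]
ft_force: [0.6, -0.0, 0.2]
opening: 0.801
grip_force: 0.0
```

Emit:
carry_out(
  moves=[
    {"slide":[-0.09,0,0],"spin":0},
    {"slide":[-0.09,0,0],"spin":0},
    {"slide":[-0.09,0,0],"spin":0},
    {"slide":[-0.09,0,0],"spin":0},
    {"slide":[-0.09,0,0],"spin":0},
    {"slide":[-0.04,0,0],"spin":0},
    {"slide":[0,0,0],"spin":0},
    {"slide":[0,0,0],"spin":0},
  ],
)

```text
t: 38.05
eef_pos: [393.7, 75.9, 267.9]
tcp_rot: [3.141, -0.0, 1.309]
ft_force: [0.6, 0.4, 0.0]
opening: 0.796
grip_force: 0.0
```

```bash
python3 -c "
from h import *
c=read_camera('top');e=read_camera('side')
for o in tins(c,z=180): print(o)
f=lambda i,a,b,g,h:cv2.resize(i[a:b,g:h,::-1],(400,400),interpolation=cv2.INTER_CUBIC)
cv2.imwrite('pics/end.png',np.hstack([f(c['color'],150,310,90,250),f(e['color'],200,400,250,450)]))
"
```

```text
(array([470.2, 365.2,  61.3, 109.7, -14.6]), array([157., 234.]))
(array([740.7, 479.6, 228.9, 275.2,  22.9]), array([125., 126.]))
```

View pics/end.png

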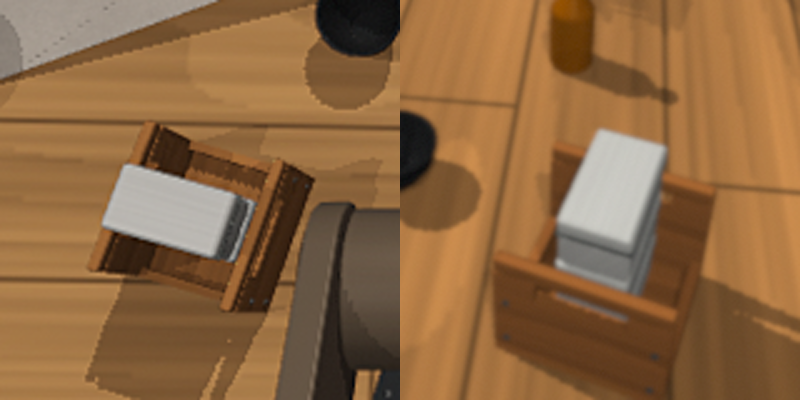

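The pictures show a straight stack of three between the boards: the top lid at about (170,210) in the left crop and (610,190) in the right. The bottle and bowl haven't moved.

```bash
python3 -c "
from cell import *
print(job_done())"
```

```text
the job is handed in; nothing more can be done
None
```

The three tins are stacked straight in the crate, heaviest (about 0.85 kg) at the bottom, then 0.59 kg, then 0.2 kg on top; I handed the job in at about 38 s, the final pictures showed the stack in place, and no verdict came back.

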